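# Put the aquarium kit back in its holders

## Robot

A 6-joint arm with a two-finger parallel gripper is mounted at the origin on the work surface. World frame = base frame: x ahead of the robot, y to its left, z up, the work surface at z = 0. Lengths are in mm, angles in rad, forces in N, time in s.
With the tool pointing down it reaches from about 275 to 825 mm from the base axis. Payload 4.9 kg.
Tool frame: the origin (TCP) lies at the very end of the fingers, on their centre line; the grasp point (between the pads) lies 19 mm behind it; z points along the fingers, y is the line along which they close (so a half turn about z gives the same grasp; the last joint's range is limited). The gripper opens to 85 mm and grips with 20 to 120 N. Pads are 22 mm wide; open, the fingers measure 114 mm over their backs; the gripper's body (76 mm by 85 mm) begins 54 mm behind the grasp point. The pads swing forward as they close: fully open they stand 13 mm farther back than shut.
Start: joints at [-0.134, 0.326, -0.193, 1.052, 0, 1.437], TCP at [550.017, 0.009, 231.281] pointing down, gripper open.
Joint ranges: [-2.65, 2.65], [-0.97, 1.79], [-1.3, 1.35], [-1.93, 2.1], [-1.47, 1.37], [-3.14, 3.14]. Speed limits (rad/s): [2.57, 2.57, 3.14, 3.14, 3.14, 3.14].

## Interface

Orientations are given as [roll, pitch, yaw] about the fixed x, y, z axes, in that order (R = Rz(yaw) Ry(pitch) Rx(roll)).
In Python, from bench import bot, solve_ik, imaging gives the robot as it stands. Calls block until the motion is done:
- bot.move_ptp(position, orientation): joint-space move of the TCP to a pose.
- bot.movel(position, rot=None, max_speed=150, threshold=None): straight line of the TCP; rot=None keeps the orientation; max_speed is the mean speed in mm/s. With threshold (N) it stops when the force on the tool has changed by that much, and returns True; else False.
- bot.move_j(angles): joint-space move.
- bot.grip(opening, effort=None): opening from 0.0 (shut) to 1.0 (fully open); effort is the grip in N (None keeps the last); returns when the fingers have stopped.
- bot.dwell(seconds).
- solve_ik(position, orientation): joint angles nearest the present ones, or None.
- bot.get_state(): the state.
- imaging.capture(name): name is "scene" or "side" or "wrist"; returns the picture (384x512x3 uint8, blue, green, red); there is no depth.
- imaging.camera_model(name): a dict with "K" (3x3 intrinsics, pixels), "position" and "rotation" of the camera in the world. Camera axes: x right, y up, looking along -z (the intrinsics and any distortion apply to the point x, -y, -z); pixel columns grow to the right and rows downward; lengths in mm; the calibration is good to about 2 mm. The wrist camera is an equidistant fisheye: a pixel r from the principal point sees the ray r / f radians off the axis. A picture is of the moment at which its call begins: read the wrist's pose just before it. camera_model takes no time and is no camera call; for the wrist camera it gives the pose at the moment of the call.
A pose or a line that the arm cannot do raises bot.IKError and nothing moves.
- bot.sign_off(): hands the job in; it is judged then, once.
The state is a dict: "t": time; "qpos": joint angles; "joint_velocities": joint speeds; "effort": joint torques, N m; "tcp_pos": TCP position; "orientation": TCP orientation; "contact_force": force on the tool from outside, world axes, zero at the start; "wrist_torque": the same for the moment, N m; "opening": opening from 0.0 (shut) to 1.0 (fully open); "gripper_force": force on a finger pad.
Only numpy, scipy, OpenCV 4.12 (cv2) and the standard library are available. Lean on these libraries where they do the work, as an engineer would, in place of code of your own. Each camera call takes 0.05 s, during which the arm holds its last target. There are 200 camera calls.

## Task

Tidy the shelf under the tank: stand the large ring media jar in the large round holder, the small jar in the small round holder, the yellow breeder box in the rectangular tray and the black scraper handle in the long narrow tray. Each must end flat on its holder's floor inside the rim, the same way up as it is now (either way round). Leave the conditioner bottle and the food tin standing where they are.

Things in the scene. Friction and masses are not known exactly. Their poses are not given: they have to be found in the camera images.
- large_jar: Large ring media jar: round upright clear jar filled with grey ceramic rings, black lid; diameter 60 mm (lid 58), height 75 mm, lid the top 16 mm, about 0.24 kg. Loose; origin: centre of the underside; z up. Starts upright, anywhere among the other things and holders.
- small_jar: Small ring media jar, of the same make: diameter 42 mm (lid 40), height 55 mm, lid the top 16 mm, about 0.10 kg. Loose; origin: centre of the underside; z up. Starts upright, anywhere among the other things and holders.
- breeder_box: Yellow plastic fry breeder box, open at the top, slotted long sides, a cross divider inside: 90 mm along x, 56 mm along y, 50 mm high, walls 3 mm, about 0.10 kg. It can be gripped across its 56 mm width from outside. Loose; origin: centre of the underside; z up. Starts upright, anywhere among the other things and holders. Its x axis starts within about 0.5 rad of world x.
- scraper: Black algae scraper handle, a bar lying flat: 130 mm along x in all; the bar is 22 mm wide and 24 mm high, the last 22 mm at +x are a clamp head 30 mm wide and 20 mm high; about 0.09 kg. Origin: middle of the 130 mm length, on the underside; z up. Loose. Starts upright, anywhere among the other things and holders. Its x axis starts within about 0.5 rad of world x.
- large_round_holder: Large round holder, for the large jar: outer diameter 84 mm, inner 76 mm. Fixed, white plastic, 10 mm high: floor 4 mm thick, rim 4 mm thick standing 6 mm above the floor. Origin: centre of the underside; z up. The thing rests with its underside 4 mm above the origin.
- small_round_holder: Small round holder, for the small jar: outer diameter 66 mm, inner 58 mm. Fixed, white plastic, 10 mm high: floor 4 mm thick, rim 4 mm thick standing 6 mm above the floor. Origin: centre of the underside; z up. The thing rests with its underside 4 mm above the origin.
- box_tray: Rectangular tray, for the breeder box: outside 114 mm along x and 80 mm along y, inside 106 by 72 mm. Fixed, white plastic, 10 mm high: floor 4 mm thick, rim 4 mm thick standing 6 mm above the floor. Origin: centre of the underside; z up. The thing rests with its underside 4 mm above the origin. Its x axis starts within about 0.5 rad of world x.
- scraper_tray: Long narrow tray, for the scraper handle (either way round): outside 154 mm along x and 54 mm along y, inside 146 by 46 mm. Fixed, white plastic, 10 mm high: floor 4 mm thick, rim 4 mm thick standing 6 mm above the floor. Origin: centre of the underside; z up. The thing rests with its underside 4 mm above the origin. Its x axis starts within about 0.5 rad of world x.
- conditioner_bottle: Bystander: closed blue water conditioner bottle, diameter 60 mm, height 130 mm, standing upright at the left or right end of the work, beyond the other things. Origin: centre of the underside.
- food_tin: Bystander: closed round pale metal fish food tin, diameter 68 mm, height 70 mm, standing upright at the left or right end of the work, beyond the other things. Origin: centre of the underside.
Things that resemble listed ones, but are neither listed nor needed, are in the scene too. Leave any purple look-alike of the scraper_tray alone. There is more than one size of the breeder_box; the one meant has the size given above.

How it is judged:
By the outcome, as a careful person would: the job done as asked, in the order asked, and still so for the second after the job is handed in, with the robot touching nothing.
It also fails if it takes over 115 s, if anything falls off the work surface, if the arm or the gripper's body presses on something with over 40 N, if the wrist force passes 120 N, or if a joint passes its speed limit or range.

## Working session

There is one attempt and no reset: what is moved stays moved. The work goes in short steps, each a Python script; the robot and the scene stay as the last script left them, time stands still between calls to the robot, and variables do not carry over. Pictures are saved under pics/ and viewed, at most 14 in all, crops included, and the job is handed in when it is done.

```bash
mkdir -p pics; ls
python3 - <<'E'
from bench import bot, imaging
import cv2
for n in ("scene","side","wrist"):
    im=imaging.capture(n); cv2.imwrite(f"pics/{n}0.png",im); m=imaging.camera_model(n); print(n,m)
a=cv2.imread("pics/scene0.png");cv2.imwrite("pics/scene0b.png",cv2.resize(a,(800,600),interpolation=cv2.INTER_CUBIC))
print(bot.get_state()['t'], bot.get_state()['orientation'])
E
```

```text
pics
scene {'K': array([[354.199824  ,   0.        , 260.61588716],
       [  0.        , 354.199824  , 185.9289568 ],
       [  0.        ,   0.        ,   1.        ]]), 'position': array([1151.75281095, -328.57145901,  737.2412331 ]), 'rotation': array([ 0.77702712, -0.00955941,  1.0578821 ])}
side {'K': array([[476.1051236 ,   0.        , 256.21403525],
       [  0.        , 476.1051236 , 190.2239372 ],
       [  0.        ,   0.        ,   1.        ]]), 'position': array([  427.48458116, -1019.12418349,  1282.50458315]), 'rotation': array([ 0.69884267, -0.0078854 , -0.12634698])}
wrist {'K': array([[297.31863964,   0.        , 256.93480314],
       [  0.        , 297.31863964, 190.28800373],
       [  0.        ,   0.        ,   1.        ]]), 'position': array([550.5519174 ,  65.93144654, 373.24666328]), 'rotation': array([-0.2636433 ,  0.00227173,  0.00054178])}
0.15 [-3.14025068e+00 -1.90273017e-04  1.57076704e+00]
```

View pics/scene0b.png

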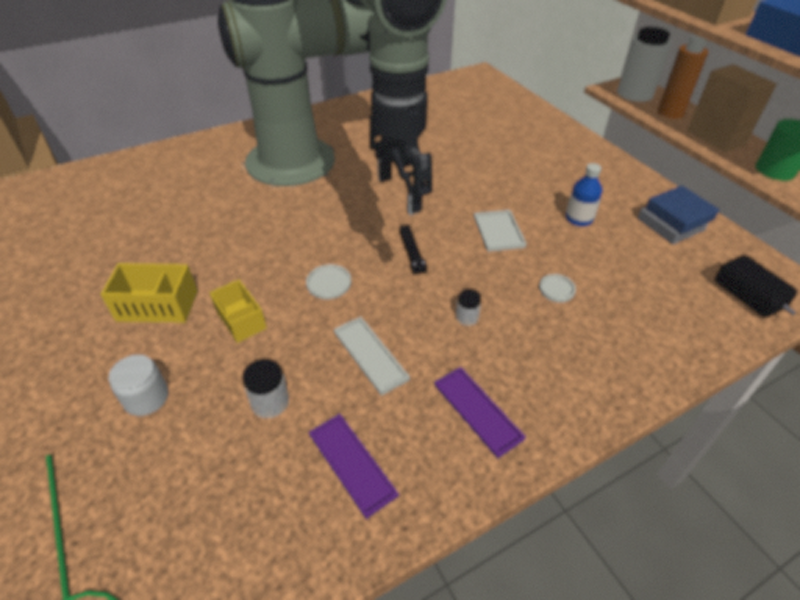

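View pics/wrist0.png

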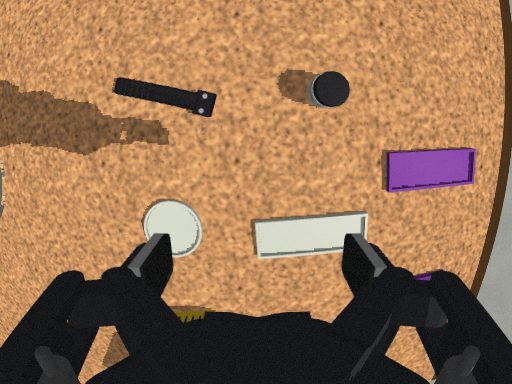

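View pics/side0.png

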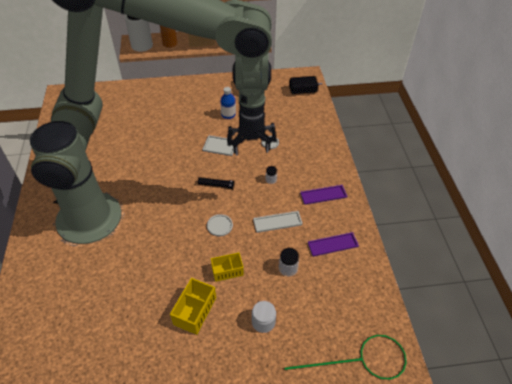

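The scene picture (800x600) shows:
- **Jars:** the large jar at (266,388) and the small jar at (468,307). The jar at (138,385) has no black lid, so that one is the pale tin.
- **Yellow boxes:** one at (150,292) and one at (238,310), in two sizes.
- **Scraper:** at (412,250).
- **White holders:** round at (328,282) and (557,288), rectangular at (500,230), long at (371,355).
- **Others:** two purple trays, and the bottle at (584,200).

Next I'll measure roughly from the fixed cameras and then take overhead wrist pictures.

```bash
cat > h.py <<'E'
import numpy as np, cv2
from scipy.spatial.transform import Rotation as Ro
from bench import bot, imaging, solve_ik
def ray(m,px,fish=False):
    px=np.atleast_2d(np.asarray(px,float)); K=m['K']
    d=(px-[K[0,2],K[1,2]])/[K[0,0],K[1,1]]
    if fish:
        r=np.linalg.norm(d,axis=1,keepdims=True)+1e-9
        v=np.hstack([d/r*np.sin(r),np.cos(r)])
    else: v=np.hstack([d,np.ones((len(d),1))])
    return (v*[1,-1,-1])@Ro.from_euler('xyz',m['rotation']).as_matrix().T
def onplane(m,px,z,fish=False):
    d=ray(m,px,fish); return m['position']+d*((z-m['position'][2])/d[:,2])[:,None]
def ortho(im,m,z,x0,x1,y0,y1,s,fish):
    "rectified view of plane z; rows: x from x1 down to x0, cols: y from y1 to y0, s mm/px"
    X,Y=np.meshgrid(np.arange(x1,x0,-s),np.arange(y1,y0,-s),indexing='ij')
    P=np.stack([X,Y,np.full_like(X,z)],-1).reshape(-1,3).astype(float)-m['position']
    c=(P@Ro.from_euler('xyz',m['rotation']).as_matrix())*[1,-1,-1]; K=m['K']
    rr=np.linalg.norm(c[:,:2],axis=1); f=np.arctan2(rr,c[:,2])/(rr+1e-9) if fish else 1/c[:,2]
    u=c[:,0]*f*K[0,0]+K[0,2]; v=c[:,1]*f*K[1,1]+K[1,2]
    return cv2.remap(im,u.reshape(X.shape).astype(np.float32),v.reshape(X.shape).astype(np.float32),cv2.INTER_LINEAR)
E
python3 - <<'E'
from h import *
k=512/800
S=dict(large=(268,412),small=(468,322),Lh=(328,282),sh=(557,288),bt=(500,230),st=(371,355),scr=(412,250),bigY=(150,320),smY=(245,338),tin=(140,410),bottle=(582,222))
D=dict(large=(289,273),small=(271,182),Lh=(220,226),sh=(268,144),bt=(219,147),st=(277,222),scr=(215,184),bigY=(192,320),smY=(227,276),tin=(263,330),bottle=(228,117))
a=imaging.camera_model('scene');b=imaging.camera_model('side')
for n in S: print(n,onplane(a,np.array(S[n])*k,0)[0,:2].round(),onplane(b,D[n],0)[0,:2].round())
E
```

```text
large [ 648. -282.] [ 631. -293.]
small [644.  89.] [631.  81.]
Lh [431. -87.] [435. -90.]
sh [654. 284.] [647. 273.]
bt [462. 291.] [460. 279.]
st [626. -94.] [625. -97.]
scr [428.  98.] [432.  95.]
bigY [ 368. -400.] [ 330. -410.]
smY [ 489. -267.] [ 442. -280.]
tin [ 550. -452.] [ 527. -465.]
bottle [525. 461.] [509. 445.]
```

Run:
```python
from h import *
import pickle
o=bot.get_state()['orientation']; out=[]
for i,p in enumerate([(540,70,300),(540,-340,300)]):
    bot.move_ptp(p,o); bot.dwell(0.3)
    m=imaging.camera_model('wrist'); im=imaging.capture('wrist'); cv2.imwrite(f'pics/w{i}.png',im); pickle.dump(m,open(f'pics/w{i}.pkl','wb'))
    y=[(-60,460),(-430,90)][i]
    out.append(ortho(im,m,5,320,760,*y,1,True))
print(bot.get_state()['t'])
t=np.hstack([out[0],out[1]]); print(t.shape); t=cv2.resize(t,(800,int(t.shape[0]*800/t.shape[1]))); cv2.imwrite('pics/o.png',t)
```

```text
2.8417
(440, 1040, 3)
```

View pics/o.png

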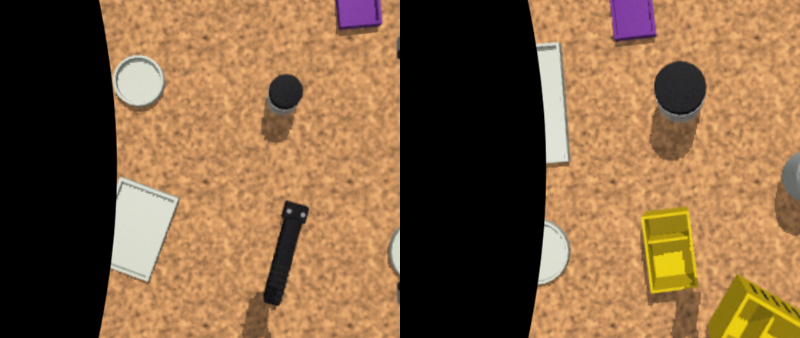

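The rectified view (about 1.3 mm per px) shows the small jar's lid at (286,92), the scraper at (287,252), the small holder at (138,82), the rectangular tray at (145,230) and the large jar's lid at (680,88). The two yellow boxes are at (668,252), about 90x55, and (760,320), larger. The first fits the given 90x56 size. I'll now look at each thing from straight above to measure it, including both boxes.

```bash
cat >> h.py <<'E'
DOWN=[-3.14159,0,np.pi/2]
def mask(im,c):
    h=cv2.cvtColor(cv2.GaussianBlur(im,(3,3),0),cv2.COLOR_BGR2HSV)
    if c=='black': return cv2.inRange(h,(0,0,0),(180,255,58))
    if c=='yellow': return cv2.inRange(h,(22,130,50),(35,255,255))
    return cv2.inRange(h,(0,0,110),(180,60,255))
def measure(name,x,y,c,z,shape,zt=300,dx=0):
    bot.move_ptp([x-.5+dx,y-66,zt],DOWN); bot.dwell(0.15)
    m=imaging.camera_model('wrist'); im=imaging.capture('wrist'); cv2.imwrite(f'pics/m_{name}.png',im)
    mk=cv2.morphologyEx(mask(im,c),cv2.MORPH_CLOSE,np.ones((5,5)))
    cs=[q for q in cv2.findContours(mk,cv2.RETR_EXTERNAL,cv2.CHAIN_APPROX_NONE)[0] if cv2.contourArea(q)>150]
    P=[onplane(m,q[:,0]+0.0,z,True)[:,:2] for q in cs]
    i=min(range(len(P)),key=lambda i:np.hypot(*((P[i].min(0)+P[i].max(0))/2-[x,y])))
    p=P[i].astype(np.float32); px=cs[i][:,0].mean(0).round()
    if shape=='c':
        (cx,cy),r=cv2.minEnclosingCircle(p); e=cv2.fitEllipse(p); res=dict(c=[*e[0]],d=e[1],dd=2*r)
    else:
        (cx,cy),(w,h),a=cv2.minAreaRect(p); a=np.radians(a)
        if w<h: w,h,a=h,w,a+np.pi/2
        res=dict(c=[cx,cy],d=(w,h),a=(a+np.pi/2)%np.pi-np.pi/2)
    print(name,{k:np.round(v,2).tolist() for k,v in res.items()},'px',px); return res,p,im
E
python3 - <<'E'
from h import *
L=[('bt',460,281,'white',10,'r'),('sh',650,278,'white',10,'c'),('small',636,85,'black',55,'c'),('scr',430,96,'black',22,'r'),('Lh',433,-88,'white',10,'c'),('st',625,-95,'white',10,'r'),('large',638,-285,'black',75,'c'),('box',465,-265,'yellow',50,'r'),('bigbox',365,-375,'yellow',50,'r')]
for l in L:
    try: measure(*l)
    except Exception as e: print(l[0],repr(e))
print(bot.get_state()['t'])
ims=[cv2.imread(f'pics/m_{n}.png')[130:384,110:400] for n in ('bt','small','scr','Lh','large','box')]
cv2.imwrite('pics/mm.png',cv2.resize(np.vstack([np.hstack(ims[:3]),np.hstack(ims[3:])]),(800,467)))
E
```

```text
bt {'c': [462.54, 284.89], 'd': [114.19, 79.92], 'a': -0.35} px [258. 109.]
sh {'c': [654.75, 279.37], 'd': [63.41, 64.11], 'dd': 65.35} px [261. 111.]
small {'c': [630.53, 93.55], 'd': [35.87, 36.22], 'dd': 37.45} px [253. 107.]
scr {'c': [432.17, 91.14], 'd': [127.44, 26.88], 'a': -0.24} px [259. 115.]
Lh {'c': [432.93, -87.98], 'd': [81.63, 81.9], 'dd': 83.67} px [257. 113.]
st {'c': [625.01, -96.73], 'd': [154.53, 54.24], 'a': 0.08} px [258. 113.]
large {'c': [630.17, -273.85], 'd': [53.82, 53.99], 'dd': 55.54} px [250. 105.]
box {'c': [443.19, -261.48], 'd': [90.86, 56.62], 'a': 0.13} px [239. 109.]
bigbox {'c': [336.9, -383.08], 'd': [130.65, 81.91], 'a': 1.05} px [235. 118.]
12.7917
```

View pics/mm.png

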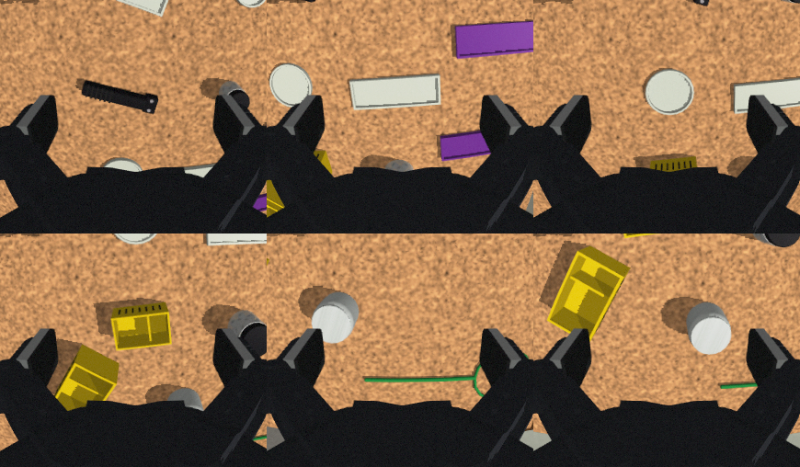

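Straight-down measurements are consistent. There are two yellow boxes: one at (443,-261), pixel (239,109), measuring 91x57, and one at (337,-383), measuring 131x82. The first matches 90x56. I'll move both jars now and make the enlarged crop of the boxes at the same time.

```bash
cat >> h.py <<'E'
def pick_place(src,sy,dst,dy,zg,eff,op,zc=150):
    R=lambda y:[-np.pi,0,y]
    s=bot.get_state()
    bot.grip(1.0)
    bot.move_ptp([*src,zc],R(sy)); bot.movel([*src,zg],max_speed=120)
    bot.grip(0.0,eff); bot.dwell(.2); s=bot.get_state()
    print('opening',round(s['opening'],3),'F',s['gripper_force'],'z',s['tcp_pos'].__getitem__(2))
    if not op-.12<s['opening']<op+.12: print('BAD GRASP'); bot.grip(1.0); return False
    bot.movel([*src,zc],max_speed=120); bot.move_ptp([*dst,zc],R(dy))
    s=bot.get_state(); print('carry opening',round(s['opening'],3))
    bot.movel([*dst,zg+7],max_speed=120); bot.dwell(.2)
    hit=bot.movel([*dst,zg+3.5],max_speed=15,threshold=4)
    s=bot.get_state(); print('hit',hit,np.round(s['tcp_pos'],1),np.round(s['contact_force'],1))
    bot.grip(min(1,s['opening']+.25)); bot.dwell(.2)
    bot.movel([*dst,zc],max_speed=120); print('t',bot.get_state()['t']); return True
E
python3 - <<'E'
from h import *
a=cv2.imread('pics/m_box.png')[20:230,140:420]; cv2.imwrite('pics/crop.png',cv2.resize(a,(800,600),interpolation=cv2.INTER_CUBIC))
if pick_place((630.2,-273.9),np.pi/2,(432.9,-88),np.pi/2,22,40,.706):
    pick_place((630.5,93.5),np.pi/2,(654.8,279.4),np.pi/2,16,35,.494)
E
```

```text
opening 0.691 F 43.8078635931015 z 23.09034507191886
carry opening 0.687
hit True [433.4 -88.2  27. ] [0.5 1.4 5.9]
t 21.7
opening 0.476 F 35.79940438270569 z 16.60673379285674
carry opening 0.481
hit True [655.2 279.6  20.6] [-0.3 -0.5  3.8]
t 30.4167
```

View pics/crop.png

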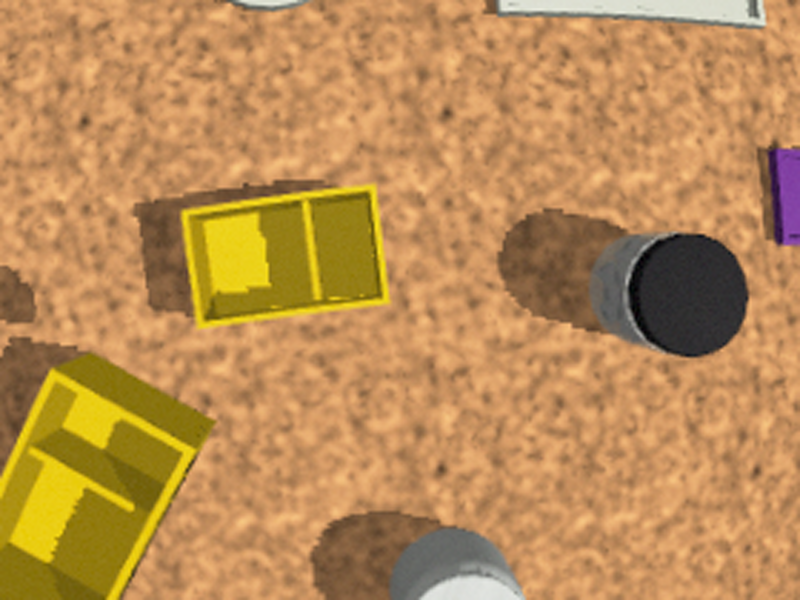

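Both jars were released at the height of the holder floor. The crop shows the right box (91x57) at (285,255) and the larger one at (110,470), clear of the fingers. Now I'll move the box, then the scraper.

Run:
```python
from h import *
if pick_place((443.2,-261.5),.13,(462.5,284.9),-.35,23,30,.66):
    pick_place((432.2,91.1),-.24,(625,-96.7),.08,9,35,.26)
```

```text
opening 0.647 F 32.890613079071045 z 23.68064921521407
carry opening 0.65
hit True [463.  285.2  27.6] [0.2 0.8 5. ]
t 43.1
opening 0.246 F 34.75249528884888 z 9.32116411343178
carry opening 0.247
hit True [625.4 -96.8  13.4] [-1.4 -0.3  4.8]
t 55.8417
```

Everything is placed, so I'll check from above and with the fixed cameras.

Run:
```python
from h import *
for l in [('st2',625,-97,'black',26,'r'),('Lh2',433,-88,'black',79,'c'),('bt2',462,285,'yellow',54,'r'),('sh2',655,279,'black',59,'c')]: measure(*l)
bot.move_ptp([450,60,330],DOWN)
print(bot.get_state()['t'])
t=[cv2.resize(cv2.imread(f'pics/m_{n}2.png')[20:200,150:370],(400,300)) for n in ('st','Lh','bt','sh')]
cv2.imwrite('pics/chk.png',np.vstack([np.hstack(t[:2]),np.hstack(t[2:])]))
cv2.imwrite('pics/fin.png',cv2.resize(imaging.capture('scene'),(800,600)))
```

```text
st2 {'c': [625.2, -95.16], 'd': [126.73, 25.35], 'a': 0.03} px [260. 112.]
Lh2 {'c': [433.59, -87.81], 'd': [53.01, 54.0], 'dd': 55.05} px [256. 111.]
bt2 {'c': [462.7, 285.1], 'd': [90.58, 55.84], 'a': -0.35} px [257. 111.]
sh2 {'c': [655.13, 279.78], 'd': [35.43, 36.04], 'dd': 36.99} px [258. 112.]
62.05
```

View pics/chk.png

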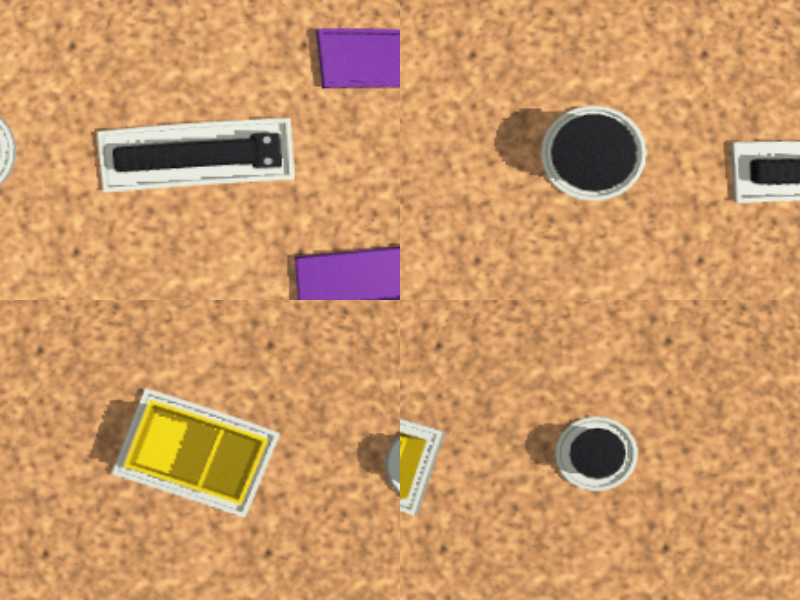

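View pics/fin.png

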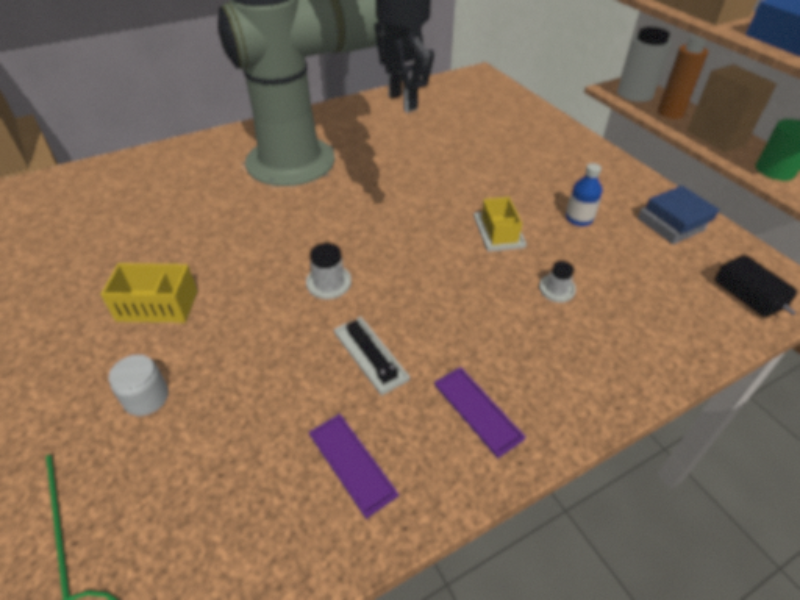

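All four things sit centred and upright in their holders: scraper at (371,350), large jar at (328,272), box at (501,222) and small jar at (560,282). The bottle at (584,200), the tin at (138,385), the big box and the purple trays look unmoved.

```bash
python3 -c "
from bench import bot
print(bot.sign_off())"
```

```text
the job is handed in; nothing more can be done
None
```

The job is handed in at about 62 s: the large jar, small jar, yellow breeder box and scraper were placed in that order and checked upright inside their holders' rims, with the bottle and tin left where they were.

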